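# Close a bisque lamp base: cover plate on, snap cap clicked home and held

### The arm

A 7-joint arm with a two-finger parallel gripper is mounted at the origin on the work surface. World frame = base frame: x ahead of the robot, y to its left, z up, the work surface at z = 0. Lengths are in mm, angles in rad, forces in N, time in s.
With the tool pointing down it reaches from about 400 to 875 mm from the base axis. Payload 4.4 kg.
Tool frame: the origin (TCP) lies at the very end of the fingers, on their centre line; the grasp point (between the pads) lies 19 mm behind it; x points along the fingers, z is the direction in which the jaws open and shut, and the axes are right-handed (so a half turn about x gives the same grasp; the last joint's range is limited). The gripper opens to 85 mm and grips with 20 to 120 N. Pads are 22 mm wide; open, the fingers measure 114 mm over their backs; the gripper's body (76 mm by 85 mm) begins 54 mm behind the grasp point. The pads swing forward as they close: fully open they stand 13 mm farther back than shut.
Start: joints at [1.124, 0.628, 0.038, 1.517, -0.027, 0.996, -0.02], TCP at [241.609, -603.442, 231.313] pointing down, gripper open.
Joint ranges: [-3.06, 3.06], [-0.37, 2.12], [-1.25, 1.32], [0.18, 2.47], [-1.1, 4.24], [0.23, 1.98], [-2.94, 2.94]. Speed limits (rad/s): [2.57, 2.57, 3.14, 3.14, 3.14, 3.14, 3.14].

### API

Orientations are given as a unit quaternion [x, y, z, w].
In Python, from rig import get_obs, camera, job_done gives the robot as it stands.
- The arm moves only by the tool jog_arm, never from a script. Its argument "deltas" is a list of rows, each a list of 2 entries, a list of its own where there are three numbers: the shift along the tool's x, y, z in mm, then the turn, a rotation vector about the tool's x, y, z in rad. A call has 1 to 5 rows; each row shifts and turns the pose as measured when the row begins, along the tool's axes as they then stand; what a row does not reach is not made up. A row lasts 1/10 s, in which the tool goes at most 50 mm and 8.59 degrees, less where a joint would pass 70% of its speed; a pose out of reach is approached as far as the arm can. A call is refused whole if a number of a shift passes 50 or a number of a turn 0.15, either way. A call with a gripper value outside its range is refused whole. "fingers" is the closure, from 0 (fully open) to 1 (shut), set as the call begins (left out, the last holds). The fingers move at their own pace and stop on an object; "force" is the grip in N (left out, the last holds). Time passes only in rows, so rows that do not move let the fingers close. It gives the time, the measured TCP pose, the force and the opening at its end, in the units of the state.
- get_obs(): the state, without advancing time (a new reading comes with each control period).
- camera(name): name is "side" or "top" or "wrist"; returns a dict with "frame" (420x560x3 uint8, blue, green, red), "range_z" (420x560 float32, mm along the optical axis (not along the pixel's ray), 0 where there is no reading), "K" (3x3 intrinsics, pixels), "view" (4x4, takes a point from world to camera coordinates). Camera axes: x right, y down, z forward; pixel columns grow to the right and rows downward; lengths in mm; the calibration is good to about 2 mm. A picture is of the moment at which its call begins.
- job_done(): hands the job in, once; it reports no verdict.
The state is a dict: "time_s": time; "joint_positions": joint angles; "dq": joint speeds; "joint_efforts": joint torques, N m; "ee_pos": TCP position; "orientation": TCP orientation; "force": force on the tool from outside, world axes, zero at the start; "wrist_torque": the same for the moment, N m; "finger_gap": finger opening in mm.
Only numpy, scipy, OpenCV 4.12 (cv2) and the standard library are available. Lean on these libraries where they do the work, as an engineer would, in place of code of your own. Each camera call takes 0.05 s, during which the arm holds its last target.

### The job

Set the loose ceramic cover plate on the rim of the lamp base, with the stud coming up through its hole, so that it sits seated and level, and let go of it. Then push the snap cap down over the stud until it clicks and sits fully home on the cover's collar, and keep pressing it down with at least 5 N after the click: finish while you still hold the cap pressed home, without letting go. Do not shift or knock over the other pieces.

Things in the scene. Friction and masses are not known exactly. Their poses are not given: they have to be found in the camera images.
- lamp_rim (a point): Centre of the lamp base's mouth, in its rim plane, 128 mm above the table; z up. The base: bulbous white ceramic vase, fixed on a low dark turntable 132 mm across; belly 112 mm across at 52 mm height; rim 80 mm across outside, 66 mm inside, inside 14 mm deep. Its vertical stud stands in the middle of the mouth.
- stud_tip (a point): Tip of the fixed steel stud, on the rim's axis, 52 mm above lamp_rim. 14 mm thick, last 5 mm tapering to 7 mm; four sprung balls bulge to 24 mm across, centres 9 mm below the tip. The cap meets them with its underside about 4 mm below the tip; passing takes 8 to 10 N, then the balls snap it down (click) and it is home on the collar, underside 20 mm below the tip (cap_mid level with this point).
- cover_mid (a point): Loose white ceramic cover, 140 g, right way up. From below: locating ring 57 mm across, 6 mm tall (enters the rim, 4 mm play all round), flange 84 mm across, 6 mm thick (rests on the rim), grip collar 40 mm across, 26 mm tall; hole 30 mm wide all through. Point: on its axis, 25 mm above its underside, half-way up the collar; z up. Seated, it is 19 mm and the collar's top 32 mm above lamp_rim.
- cap_mid (a point): Snap cap: round, white plastic, 38 mm across, 40 mm tall, flat bevelled top 32 mm wide, 40 g; starts open side down on the table. Mouth 19 mm wide and 4 mm deep (snap lip), then a wider cavity to 27 mm depth. Point: on its axis at half height, 20 mm above its underside; z up. Cover and cap start on opposite sides of the lamp base; which is left varies.
- plug_a: bystander: small solid white ceramic plug, plain cylinder 22 mm across, 30 mm tall, much slimmer than the cap; point at its base
- plug_b: bystander: second plug like plug_a
- taper: bystander: eight-sided tapered white piece, 72 mm across, 95 mm tall; point at its base
- bud_vase: bystander: small waisted white vase, 72 mm across, 100 mm tall, no stud; point at its base
- bowl: bystander: white bowl 110 mm across, 45 mm tall; point at its base
- brush: bystander: a brush lying on the table
- tool_cup: bystander: steel cup 72 mm across, 85 mm tall; point at its base
Mind the look-alikes: they are no part of the job. Leave any black, brown or turquoise look-alike of the part that bears cover_mid alone.

How it is judged (in metres and radians):
On the way, in this order (a step that is already met when the one before it is completed fails the run):
1. the cover sits seated and level on the rim, let go of (z of cover_mid in the frame of lamp_rim between 0.0165 and 0.0215 m and horizontal distance between cover_mid and lamp_rim below 0.006 m and angle between cover_mid's own z axis and vertical below 0.04 rad and contact force between the fingers and cover below 0.2 N), for 0.2 s.
2. the cap has clicked over the stud and is fully home on the cover (z of cover_mid in the frame of lamp_rim between 0.0165 and 0.0215 m and horizontal distance between cover_mid and lamp_rim below 0.006 m and angle between cover_mid's own z axis and vertical below 0.04 rad and z of cap_mid in the frame of stud_tip between -0.003 and 0.003 m and horizontal distance between cap_mid and stud_tip below 0.006 m and angle between cap_mid's own z axis and vertical below 0.08 rad), for 0.1 s.
At the end, for the whole second after the job is handed in: Cover seated (mid point 16.5-21.5 mm above the rim plane, within 6 mm of its axis, tilt under 0.04 rad), untouched; cap home and still (mid point within 3 mm of the stud tip's height, 6 mm of its axis, tilt under 0.08 rad), fingers on it with over 3 N, pressing the cover with over 4 N (all of step 2 and contact force between cap and cover above 4 N and contact force between the fingers and cap above 3 N and contact force between the fingers and cover below 0.5 N and linear speed of cap below 0.02 m/s); the arm keeps its last pose, push and grip.
It fails at once if another piece was shifted by more than 40 mm or knocked over (distance of any of plug_a, plug_b, taper, bud_vase, bowl, brush, tool_cup from where it was at the start of the episode above 0.04 m or angle between any of plug_a, plug_b, taper, bud_vase, bowl, tool_cup's own z axis and vertical above 0.6 rad).
It also fails if it takes over 69 s, if anything falls off the work surface, if the arm or the gripper's body presses on something with over 40 N, if the wrist force passes 120 N, or if a joint passes its speed limit or range.

## Working session

There is one attempt and no reset: what is moved stays moved. The work goes in short steps, Python scripts to look and compute and a tool call to move; the robot and the scene stay as the last step left them, time stands still between calls to the robot, and variables do not carry over. Pictures are saved under pics/ and viewed, and the job is handed in when it is done.

Besides the shell and the picture viewer there is one more tool, called after "Call:" as name(argument=value, ...) on one line, values as JSON. jog_arm: Moves the arm, as the interface text tells. Its arguments: {"type":"object","properties":{"deltas":{"type":"array","items":{"type":"array"}},"fingers":{"type":"number"},"force":{"type":"number"}},"required":["deltas"]}

```bash
mkdir -p pics; ls; python3 - <<'E'
from rig import get_obs,camera
import cv2
o=get_obs();print(o)
for n in ("side","top","wrist"):
    c=camera(n);cv2.imwrite(f"pics/{n}0.png",c["frame"]);print(n,c["K"].tolist(),c["view"].round(3).tolist(),(c["range_z"]>0).mean())
E
```

```text
pics
{'time_s': 0.0, 'joint_positions': array([ 1.12417216,  0.62933732,  0.03843284,  1.51837527, -0.02699206,
        0.9963198 , -0.01997348]), 'dq': array([ 0.00029114,  0.00126112, -0.00187234, -0.00097264, -0.00072394,
       -0.00129355,  0.00046143]), 'joint_efforts': array([ 1.00413989e-03, -5.63405478e+01,  1.22708078e+00, -1.93445152e+01,
        1.11092094e-02,  1.04404741e-02, -3.11585040e-05]), 'ee_pos': array([ 241.38867568, -602.83082108,  230.39232404]), 'orientation': array([ 0.39669313,  0.58617016, -0.395947  ,  0.58503425]), 'force': array([-0.29877954, -0.16518119, -0.22040564]), 'wrist_torque': array([-0.00992517, -0.02687319, -0.0214145 ]), 'finger_gap': 85.34619712113773}
side [[420.13080706468014, 0.0, 277.67957286642735], [0.0, 420.13080706468014, 212.65746666151628], [0.0, 0.0, 1.0]] [[-0.903, -0.429, -0.015, 494.989], [-0.209, 0.47, -0.857, 236.746], [0.375, -0.771, -0.514, 880.375], [0.0, 0.0, 0.0, 1.0]] 0.9960416666666667
top [[480.9862090105121, 0.0, 286.6845242623832], [0.0, 480.9862090105121, 212.2061137360428], [0.0, 0.0, 1.0]] [[0.007, -1.0, -0.001, -20.7], [-0.979, -0.007, -0.203, 558.523], [0.203, 0.003, -0.979, 1391.018], [0.0, 0.0, 0.0, 1.0]] 0.9958163265306123
wrist [[296.13415907688403, 0.0, 281.85543213925], [0.0, 296.13415907688403, 209.90900937254645], [0.0, 0.0, 1.0]] [[0.371, -0.929, -0.001, -649.734], [-0.885, -0.354, 0.302, -38.702], [-0.281, -0.111, -0.953, 380.543], [0.0, 0.0, 0.0, 1.0]] 0.9958715986394557
```

View pics/top0.png

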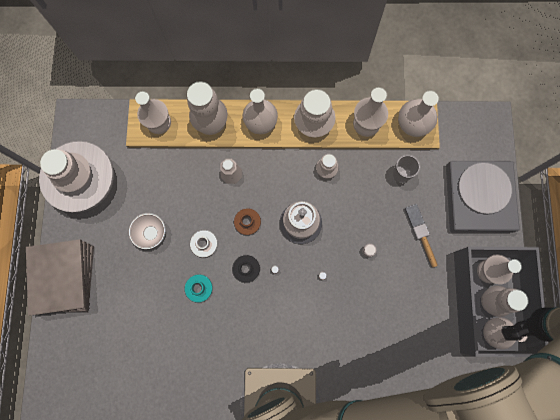

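View pics/side0.png

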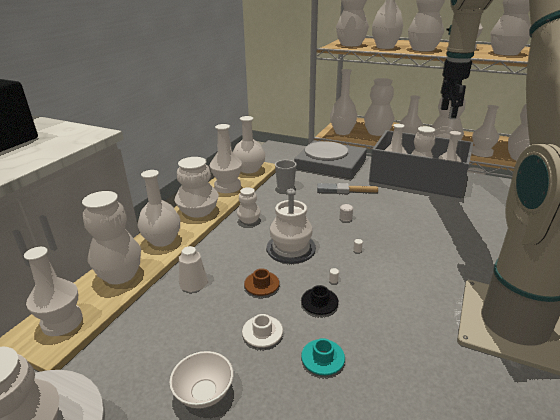

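Top view candidates: cover = white ring at (203,243). The brown (247,221), black (246,268) and turquoise (198,288) ones are look-alikes to leave alone. Cap = (370,250), the wide one; the slim plugs are at (275,269) and (323,276). The lamp base with the stud is at (302,217). I'll measure these and enlarge the crops.

```bash
cat > h.py <<'E'
import numpy as np,cv2
from rig import get_obs,camera
def pts(c):
    z=c["range_z"];K=c["K"];v,u=np.indices(z.shape)
    P=np.stack([(u-K[0,2])/K[0,0]*z,(v-K[1,2])/K[1,1]*z,z],-1)
    V=c["view"];W=(P-V[:3,3])@V[:3,:3]
    W[z<=0]=np.nan
    return W
def ray(c,uv,h):
    V=c["view"];R=V[:3,:3];C=-R.T@V[:3,3]
    d=R.T@np.linalg.solve(c["K"],[uv[0],uv[1],1]);return C+d*(h-C[2])/d[2]
def proj(c,p):
    q=c["K"]@(c["view"][:3,:3]@np.array(p)+c["view"][:3,3]);return q[:2]/q[2]
def circ(W,m):
    q=W[m][:,:2].astype(np.float32);return cv2.minEnclosingCircle(q),np.median(q,0)
E
python3 - <<'E'
from h import *
for n in("top","side"):
    c=camera(n);W=pts(c)
    if n=="top":
        T=c
        cv2.imwrite("pics/crop0.png",cv2.resize(c["frame"][180:310,170:400],None,fx=3.4,fy=3.4,interpolation=cv2.INTER_CUBIC))
    reg={"cover":((203,243),(0,50)),"cap":((370,250),(0,50)),"lamp":((302,217),(0,200))}
    for k,(uv,_) in reg.items():
        p0=ray(T,uv,{"cover":16,"cap":40,"lamp":128}[k])
        near=np.hypot(W[...,0]-p0[0],W[...,1]-p0[1])<60
        for lo,hi in {"cover":[(8,18),(33,44)],"cap":[(34,46)],"lamp":[(122,134),(145,190)]}[k]:
            m=near&(W[...,2]>lo)&(W[...,2]<hi)
            if m.sum()>3:
                (ce,r),md=circ(W,m);print(n,k,(lo,hi),m.sum(),"c",np.round(ce,1),"r",round(r,1),"med",md.round(1),"z",np.median(W[...,2][m]).round(1),W[...,2][m].max().round(1))
E
```

```text
top cover (8, 18) 345 c [477.2 244.9] r 51.8 med [466.8 236.3] z 11.5 17.9
top cover (33, 44) 52 c [468.1 239.7] r 20.1 med [467.9 242.2] z 36.8 41.5
top cap (34, 46) 114 c [ 448.6 -266.2] r 18.9 med [ 448.6 -266.9] z 38.9 44.3
top lamp (122, 134) 199 c [536.  -59.4] r 39.7 med [536.  -60.8] z 127.1 133.9
top lamp (145, 190) 54 c [536.  -59.6] r 11.4 med [535.1 -59.4] z 175.2 182.6
side cover (8, 18) 701 c [469.1 240.3] r 42.7 med [459.2 253.8] z 13.0 18.0
side cover (33, 44) 156 c [469.9 240.4] r 21.3 med [468.3 244. ] z 37.8 41.5
side cap (34, 46) 89 c [ 450.7 -263.5] r 20.0 med [ 450.3 -259.4] z 40.4 45.1
side lamp (122, 134) 259 c [538.1 -57. ] r 40.6 med [533.1 -52.9] z 128.2 133.5
side lamp (145, 190) 99 c [536.7 -58. ] r 11.9 med [535.4 -54. ] z 170.1 182.1
```

```bash
sleep 0.1
```

```text
(no output)
```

View pics/crop0.png

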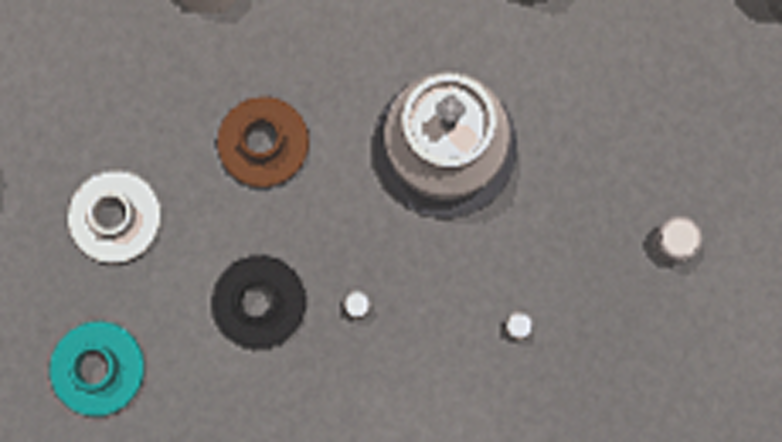

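Measured, with top and side views agreeing within 3 mm: cover axis (469,240), collar top about 38, r 20. Cap (449.5,-265), top 40, r 19. Lamp axis (536.5,-58.5), rim 128, stud tip about 180. All fit the given sizes. The crop confirms the white cover at (112,215) and the wide cap at (680,238). Next I'll plan the move.

```bash
cat >> h.py <<'E'
from scipy.spatial.transform import Rotation as Ro
def st():
    o=get_obs();R=Ro.from_quat(o["orientation"]).as_matrix()
    jz=R[:,2];a=np.degrees(np.arctan2(jz[1],jz[0]))
    print("t",round(o["time_s"],2),"p",o["ee_pos"].round(1),"x",R[:,0].round(3),"jawdir deg",a.round(1),"y",R[:,1].round(3),"q",o["joint_positions"].round(2),"F",o["force"].round(1),"gap",o["finger_gap"].round(1))
    return o,R
def delta(target,o,R): return (R.T@(np.array(target)-o["ee_pos"])).round(1)
E
python3 - <<'E'
from h import *
o,R=st();print(delta([469,240,231],o,R))
E
```

```text
Traceback (most recent call last):
  File "h.py", line 20, in st
    print("t",round(o["time_s"],2),"p",o["ee_pos"].round(1),"x",R[:,0].round(3),"jawdir deg",a.round(1),"y",R[:,1].round(3),"q",o["joint_positions"].round(2),"F",o["force"].round(1),"gap",o["finger_gap"].round(1))
                                                                                                                                                                                            ^^^^^^^^^^^^^^^^^^^^^
AttributeError: 'float' object has no attribute 'round'
```

```bash
sed -i 's/o\["finger_gap"\].round(1)/round(float(o["finger_gap"]),1)/' h.py
python3 - <<'E'
from h import *
o,R=st();print(delta([469,240,231],o,R))
E
```

```text
t 0.25 p [ 241.5 -603.2  230.9] x [-0.     0.001 -1.   ] jawdir deg -68.2 y [0.928 0.372 0.   ] q [ 1.12  0.63  0.04  1.52 -0.03  1.   -0.02] F [ 0.1  0.9 -0. ] gap 85.6
[ 5.000e-01  5.245e+02 -6.983e+02]
```

Call:
jog_arm(deltas=[[[0,40,-4],[-0.065,0,0]],[[0,42,-4],[-0.068,0,0]],[[0,42,-4],[-0.068,0,0]],[[0,42,-4],[-0.068,0,0]],[[0,42,-4],[-0.068,0,0]]], fingers=0)

```text
time_s: 0.75
ee_pos: [407.9, -487.3, 229.0]
orientation: [0.292, 0.645, -0.296, 0.642]
force: [-0.1, -0.5, -0.2]
finger_gap: 85.7
```

Call:
jog_arm(deltas=[[[0,45,-4],[-0.071,0,0]],[[0,45,-4],[-0.071,0,0]],[[0,45,-4],[-0.071,0,0]],[[0,45,-4],[-0.071,0,0]],[[0,45,-4],[-0.071,0,0]]])

```text
time_s: 1.25
ee_pos: [544.6, -298.7, 226.8]
orientation: [0.169, 0.687, -0.173, 0.685]
force: [1.4, 0.3, 0.1]
finger_gap: 85.6
```

Call:
jog_arm(deltas=[[[0,45,-5],[-0.075,0,0]],[[0,45,-5],[-0.075,0,0]],[[0,45,-5],[-0.075,0,0]],[[0,45,-5],[-0.075,0,0]],[[0,45,-5],[-0.075,0,0]]])

```text
time_s: 1.75
ee_pos: [598.0, -70.4, 225.0]
orientation: [0.033, 0.707, -0.037, 0.706]
force: [1.0, -0.2, -0.9]
finger_gap: 85.5
```

```bash
python3 - <<'E'
from h import *
o,R=st();print(delta([469,240,231],o,R))
E
```

```text
t 1.75 p [598.  -70.4 225. ] x [-0.002 -0.006 -1.   ] jawdir deg -5.7 y [ 0.099  0.995 -0.006] q [ 0.23  0.58 -0.26  1.66  0.18  0.93 -0.2 ] F [ 1.  -0.2 -0.9] gap 85.5
[  -7.5  296.1 -159. ]
```

Call:
jog_arm(deltas=[[[-1,41,-8],[-0.071,0,0]],[[-1,41,-8],[-0.071,0,0]],[[-1,41,-8],[-0.071,0,0]],[[-1,41,-8],[-0.071,0,0]],[[-1,41,-8],[-0.071,0,0]]])

```text
time_s: 2.25
ee_pos: [547.9, 141.3, 228.8]
orientation: [-0.098, 0.701, 0.095, 0.7]
force: [0.1, -1.1, -0.1]
finger_gap: 85.3
```

Call:
jog_arm(deltas=[[[-1,41,-8],[-0.071,0,0]],[[-1,41,-8],[-0.071,0,0]],[[0,41,-8],[-0.071,0,0]],[[0,0,0],[0,0,0]]])

```text
time_s: 2.65
ee_pos: [477.5, 260.2, 231.2]
orientation: [-0.177, 0.684, 0.178, 0.685]
force: [0.5, -0.3, 0.7]
finger_gap: 85.4
```

```bash
python3 - <<'E'
from h import *
o,R=st();print(delta([469,240,60],o,R))
c=camera("wrist");cv2.imwrite("pics/w1.png",c["frame"])
for p in ([469,240,38],[469,240,12]): print(proj(c,p))
W=pts(c);near=np.hypot(W[...,0]-469,W[...,1]-240)<60
for lo,hi in((8,18),(33,44)):
    m=near&(W[...,2]>lo)&(W[...,2]<hi);print(m.sum(),circ(W,m),np.nanmedian(W[m][:,2]))
E
```

```text
t 2.65 p [477.5 260.2 231.2] x [ 0.     0.001 -1.   ] jawdir deg 29.0 y [-0.485  0.875  0.001] q [-0.25  0.51 -0.45  1.81  0.27  0.89 -0.32] F [ 0.5 -0.3  0.7] gap 85.4
[171.2 -13.7 -17.5]
[266.74769936 196.67512851]
[267.7194747  191.31381208]
2458 (((468.31964111328125, 239.72784423828125), 41.982582092285156), array([465.48718, 246.15659], dtype=float32)) 12.198051952333493
409 (((468.4029541015625, 240.08860778808594), 19.749711990356445), array([467.6867, 240.7626], dtype=float32)) 37.87589815833606
```

View pics/w1.png

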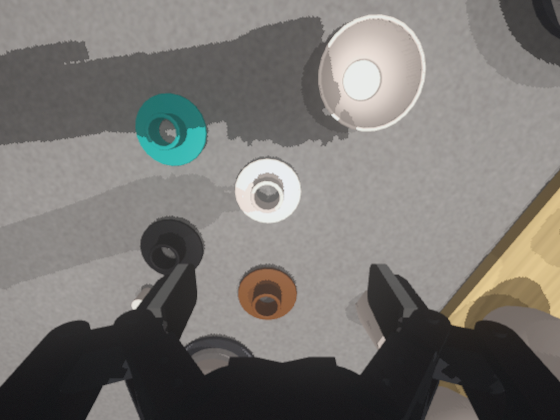

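The wrist view shows the white cover at (267,193), which gives axis (468.4,240). This agrees with the other views. Moving over it and going down.

Call:
jog_arm(deltas=[[[0,-13,-18],[0,0,0]],[[40,0,0],[0,0,0]],[[45,0,0],[0,0,0]],[[45,0,0],[0,0,0]],[[0,0,0],[0,0,0]]])

```text
time_s: 3.2
ee_pos: [476.9, 231.8, 99.3]
orientation: [-0.174, 0.682, 0.17, 0.689]
force: [-0.8, -0.6, 0.6]
finger_gap: 85.8
```

```bash
python3 - <<'E'
from h import *
o,R=st();print(delta([468.5,240,15],o,R))
E
```

```text
t 3.2 p [476.9 231.8  99.3] x [ 0.011 -0.002 -1.   ] jawdir deg 28.2 y [-0.472  0.881 -0.007] q [-0.29  0.67 -0.34  1.97  0.41  0.56 -0.41] F [-0.8 -0.6  0.6] gap 85.8
[84.2 11.7 -4.2]
```

```bash
cat >> h.py <<'E'
def lev(R,jaw=None):
    v=np.cross(R[:,0],[0,0,-1]); return (R.T@v).round(4)
E
echo ok
```

```text
ok
```

Call:
jog_arm(deltas=[[[15,12,-4],[0,0.009,0.007]],[[15,0,0],[0,0,0]],[[15,0,0],[0,0,0]],[[0,0,0],[0,0,0]]])

```text
time_s: 3.6
ee_pos: [473.5, 238.4, 58.0]
orientation: [-0.17, 0.685, 0.169, 0.688]
force: [-1.2, 0.2, 0.4]
finger_gap: 85.9
```

```bash
python3 - <<'E'
from h import *
o,R=st();print(delta([468.5,240,15],o,R),lev(R))
E
```

```text
t 3.6 p [473.5 238.4  58. ] x [ 0.006 -0.001 -1.   ] jawdir deg 27.8 y [-0.466  0.885 -0.003] q [-0.33  0.74 -0.29  1.99  0.44  0.47 -0.46] F [-1.2  0.2  0.4] gap 85.9
[43.   3.9 -3.8] [-0.      0.0045  0.0033]
```

Call:
jog_arm(deltas=[[[12,3,-4],[0,0.006,0.005]],[[12,1,-1],[0,0.002,0.002]],[[10,1,-1],[0,0,0]],[[6,0,0],[0,0,0]],[[0,0,0],[0,0,0]]])

```text
time_s: 4.1
ee_pos: [469.2, 240.4, 19.3]
orientation: [-0.167, 0.686, 0.17, 0.687]
force: [-0.2, 0.6, 0.2]
finger_gap: 85.2
```

```bash
python3 - <<'E'
from h import *
o,R=st();print(delta([468.5,240,15],o,R),lev(R))
E
```

```text
t 4.1 p [469.2 240.4  19.3] x [ 0.001  0.004 -1.   ] jawdir deg 27.6 y [-0.463  0.886  0.003] q [-0.36  0.8  -0.25  2.    0.47  0.39 -0.5 ] F [-0.2  0.6  0.2] gap 85.2
[ 4.3 -0.  -0.9] [ 0.      0.003  -0.0032]
```

Call:
jog_arm(deltas=[[[3,0,-1],[0,0.003,-0.003]],[[0,0,0],[0,0,0]]])

```text
time_s: 4.3
ee_pos: [468.2, 240.0, 16.0]
orientation: [-0.169, 0.687, 0.169, 0.687]
force: [0.4, 0.0, -0.2]
finger_gap: 85.6
```

Call:
jog_arm(deltas=[[[0,0,0],[0,0,0]],[[0,0,0],[0,0,0]],[[0,0,0],[0,0,0]],[[0,0,0],[0,0,0]],[[0,0,0],[0,0,0]]], fingers=1, force=50)

```text
time_s: 4.8
ee_pos: [468.6, 240.3, 17.1]
orientation: [-0.169, 0.686, 0.169, 0.687]
force: [-0.8, -0.4, -1.2]
finger_gap: 38.8
```

Call:
jog_arm(deltas=[[[0,0,0],[0,0,0]],[[0,0,0],[0,0,0]],[[0,0,0],[0,0,0]]])

```text
time_s: 5.1
ee_pos: [468.6, 240.2, 17.0]
orientation: [-0.169, 0.686, 0.169, 0.687]
force: [0.4, -0.1, 0.1]
finger_gap: 37.9
```

```bash
python3 - <<'E'
from h import *
o,R=st();print(lev(R))
c=camera("wrist");cv2.imwrite("pics/w2.png",c["frame"])
E
```

```text
t 5.1 p [468.6 240.2  17. ] x [ 0.001  0.    -1.   ] jawdir deg 27.6 y [-0.463  0.886 -0.   ] q [-0.37  0.8  -0.24  2.    0.47  0.38 -0.5 ] F [ 0.4 -0.1  0.1] gap 37.9
[-0.      0.0008  0.0002]
```

View pics/w2.png

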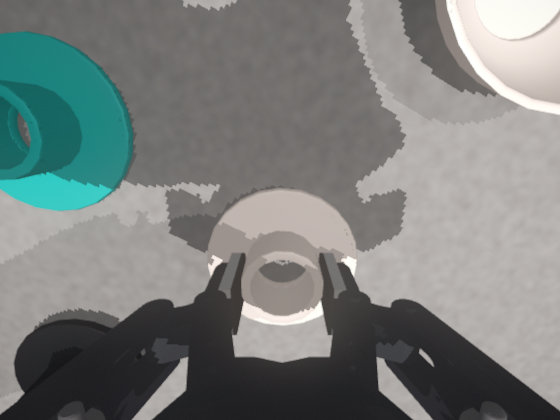

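The wrist view shows the white cover's collar at (283,280), held between both pads. Lifting.

Call:
jog_arm(deltas=[[[-30,0,0],[0,0,0]],[[-40,0,0],[0,0,0]],[[-40,0,0],[0,0,0]],[[-40,0,0],[0,0,0]],[[-40,0,0],[0,0,0]]])

```text
time_s: 5.65
ee_pos: [464.4, 237.8, 206.8]
orientation: [-0.171, 0.692, 0.168, 0.681]
force: [1.3, 0.0, -2.7]
finger_gap: 38.8
```

Call:
jog_arm(deltas=[[[-25,0,0],[0,0,0]],[[0,0,0],[0,0,0]]])

```text
time_s: 5.85
ee_pos: [467.1, 239.6, 237.9]
orientation: [-0.17, 0.688, 0.168, 0.685]
force: [0.2, -0.3, -2.0]
finger_gap: 38.2
```

```bash
python3 - <<'E'
from h import *
o,R=st();print(lev(R),delta([536.5,-58.5,225],o,R))
c=camera("side");cv2.imwrite("pics/s2.png",c["frame"])
E
```

```text
t 5.85 p [467.1 239.6 237.9] x [-0.004 -0.003 -1.   ] jawdir deg 27.7 y [-0.464  0.886 -0.   ] q [-0.21  0.48 -0.46  1.84  0.27  0.89 -0.31] F [ 0.2 -0.3 -2. ] gap 38.2
[-0.     -0.0051  0.0004] [  13.5 -296.3  -76.9]
```

View pics/s2.png

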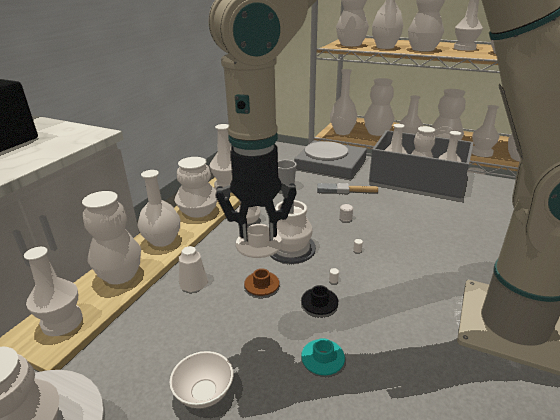

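The cover is gripped and level, at (262,240) in the side view. Carrying it to the lamp axis.

Call:
jog_arm(deltas=[[[1,-32,-2],[0.05,-0.005,0]],[[1,-37,-2],[0.05,0,0]],[[1,-37,-2],[0.05,0,0]],[[1,-37,-2],[0.05,0,0]],[[1,-37,-2],[0.05,0,0]]])

```text
time_s: 6.4
ee_pos: [519.5, 68.8, 223.3]
orientation: [-0.084, 0.707, 0.084, 0.697]
force: [1.8, -0.5, -0.9]
finger_gap: 38.3
```

Call:
jog_arm(deltas=[[[1,-37,-2],[0.05,0,0]],[[1,-37,-2],[0.05,0,0]],[[0,-30,-2],[0.05,0,0]],[[0,0,0],[0,0,0]]])

```text
time_s: 6.8
ee_pos: [528.5, -46.6, 212.0]
orientation: [-0.027, 0.717, 0.024, 0.696]
force: [-1.0, 0.4, -2.0]
finger_gap: 38.6
```

```bash
python3 - <<'E'
from h import *
o,R=st();print(lev(R),delta([536.5,-58.5,225],o,R))
E
```

```text
t 6.8 p [528.5 -46.6 212. ] x [-0.029 -0.005 -1.   ] jawdir deg 4.1 y [-0.072  0.997 -0.003] q [ 0.25  0.51 -0.32  1.84  0.21  0.85 -0.1 ] F [-1.   0.4 -2. ] gap 38.6
[-0.     -0.0297  0.003 ] [-13.1 -12.5   6.7]
```

Call:
jog_arm(deltas=[[[-8,-6,4],[0,-0.02,0.003]],[[-2,-6,3],[0,-0.01,0]],[[0,0,0],[0,0,0]]])

```text
time_s: 7.1
ee_pos: [535.0, -57.8, 219.1]
orientation: [-0.025, 0.708, 0.027, 0.705]
force: [0.2, -0.6, -0.2]
finger_gap: 38.5
```

```bash
python3 - <<'E'
from h import *
o,R=st();print(lev(R),delta([536.5,-58.5,225],o,R))
for n in("top","side"):
    c=camera(n);cv2.imwrite(f"pics/{n}3.png",c["frame"])
    W=pts(c)
    near=np.hypot(W[...,0]-536,W[...,1]+58)<70
    t=o["ee_pos"][2]-17
    for lo,hi in((122,134),(t+6,t+14)):
        m=near&(W[...,2]>lo)&(W[...,2]<hi)
        if m.sum()>5:print(n,m.sum(),circ(W,m),np.nanmedian(W[m][:,2]))
a=cv2.imread("pics/side3.png")[130:290,190:390]
cv2.imwrite("pics/side3c.png",cv2.resize(a,None,fx=3.5,fy=3.5,interpolation=cv2.INTER_CUBIC))
E
```

```text
t 7.1 p [535.  -57.8 219.1] x [-0.004  0.002 -1.   ] jawdir deg 4.2 y [-0.073  0.997  0.002] q [ 0.28  0.5  -0.32  1.83  0.2   0.84 -0.07] F [ 0.2 -0.6 -0.2] gap 38.5
[ 0.     -0.0038 -0.002 ] [-5.9 -0.8  1.4]
top 31 (((515.3746337890625, -33.77774429321289), 21.540143966674805), array([509.7066 , -32.45019], dtype=float32)) 127.64446579373639
top 99 (((525.6175537109375, -32.83635330200195), 30.202335357666016), array([526.7441  , -28.815786], dtype=float32)) 212.8120294916546
side 263 (((538.017578125, -57.840538024902344), 43.28544998168945), array([533.4661  , -52.963253], dtype=float32)) 128.14579854503899
side 226 (((535.4202880859375, -54.379493713378906), 41.5649528503418), array([525.5513  , -35.750137], dtype=float32)) 215.0338225237285
```

View pics/side3c.png

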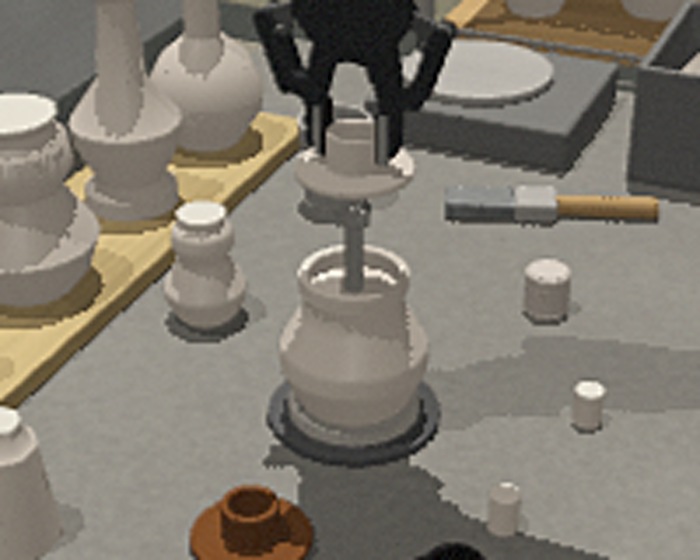

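The side crop shows the cover at (352,160), above the stud tip at (352,212) and in line with it. Lowering with checks.

Call:
jog_arm(deltas=[[[8,-1,1],[0,-0.004,-0.002]],[[12,0,0],[0,0,0]],[[12,0,0],[0,0,0]],[[0,0,0],[0,0,0]]])

```text
time_s: 7.6
ee_pos: [535.7, -55.1, 184.2]
orientation: [-0.027, 0.707, 0.028, 0.707]
force: [-0.5, -0.1, -1.6]
finger_gap: 38.3
```

```bash
python3 - <<'E'
from h import *
o,R=st();print(lev(R),delta([536.5,-58.5,139],o,R))
E
```

```text
t 7.6 p [535.7 -55.1 184.2] x [-0.     0.001 -1.   ] jawdir deg 4.5 y [-0.079  0.997  0.001] q [ 0.26  0.54 -0.31  1.87  0.23  0.76 -0.1 ] F [-0.5 -0.1 -1.6] gap 38.3
[ 0.     -0.     -0.0013] [45.2 -3.5  0.6]
```

Call:
jog_arm(deltas=[[[6,-4,1],[0,0,-0.001]],[[10,-1,0],[0,0,0]],[[10,-1,0],[0,0,0]],[[0,0,0],[0,0,0]]])

```text
time_s: 8.0
ee_pos: [537.0, -61.3, 155.2]
orientation: [-0.028, 0.707, 0.028, 0.706]
force: [0.9, 0.3, -0.5]
finger_gap: 38.6
```

```bash
python3 - <<'E'
from h import *
o,R=st();print(lev(R),delta([536.5,-58.5,139],o,R))
E
```

```text
t 8.0 p [537.  -61.3 155.2] x [-0.001  0.001 -1.   ] jawdir deg 4.5 y [-0.079  0.997  0.001] q [ 0.26  0.59 -0.29  1.89  0.25  0.7  -0.1 ] F [ 0.9  0.3 -0.5] gap 38.6
[ 0.     -0.0012 -0.0006] [16.2  2.8 -0.3]
```

Call:
jog_arm(deltas=[[[2,2.5,0],[0,-0.001,0]],[[5,0,0],[0,0,0]],[[4,0,0],[0,0,0]],[[0,0,0],[0,0,0]]])

```text
time_s: 8.4
ee_pos: [537.1, -58.3, 143.4]
orientation: [-0.028, 0.706, 0.028, 0.707]
force: [-0.1, 0.4, -0.6]
finger_gap: 38.5
```

```bash
python3 - <<'E'
from h import *
o,R=st();print(lev(R),delta([536.5,-58.5,139],o,R))
c=camera("side");a=c["frame"][150:260,230:360]
cv2.imwrite("pics/side4c.png",cv2.resize(a,None,fx=5,fy=5,interpolation=cv2.INTER_CUBIC))
E
```

```text
t 8.4 p [537.1 -58.3 143.4] x [ 0.     0.001 -1.   ] jawdir deg 4.5 y [-0.079  0.997  0.001] q [ 0.25  0.6  -0.29  1.91  0.26  0.67 -0.12] F [-0.1  0.4 -0.6] gap 38.5
[-0.      0.0005 -0.0008] [ 4.4 -0.1 -0.6]
```

View pics/side4c.png

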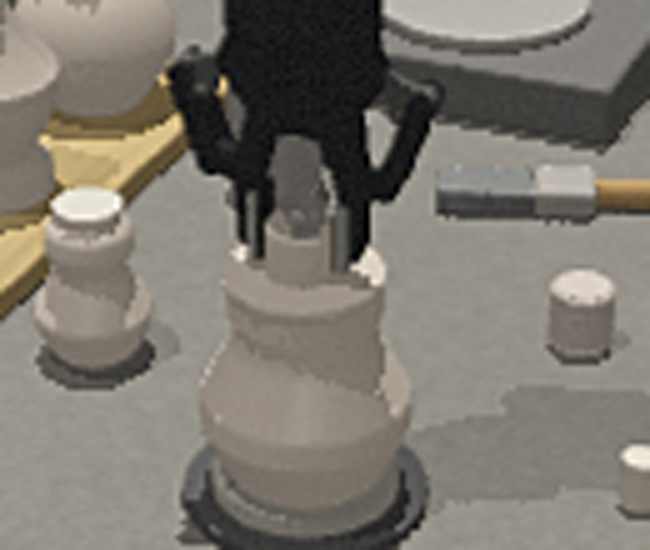

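The side crop shows the stud up through the hole at (300,190) and the flange just above the rim at (305,305), centred. Lowering to contact.

Call:
jog_arm(deltas=[[[3,0,-0.5],[0,0,0]],[[1.5,0,0],[0,0,0]],[[1,0,0],[0,0,0]],[[0,0,0],[0,0,0]]])

```text
time_s: 8.85
ee_pos: [537.5, -58.4, 139.1]
orientation: [-0.028, 0.706, 0.028, 0.708]
force: [-0.2, -0.8, -1.1]
finger_gap: 38.7
```

```bash
python3 - <<'E'
from h import *
o,R=st();print(lev(R),delta([536.5,-58.5,139],o,R))
E
```

```text
t 8.85 p [537.5 -58.4 139.1] x [ 0.003  0.    -1.   ] jawdir deg 4.5 y [-0.079  0.997  0.   ] q [ 0.24  0.61 -0.28  1.91  0.26  0.65 -0.12] F [-0.2 -0.8 -1.1] gap 38.7
[-0.      0.0028 -0.0001] [ 0.1 -0.  -1. ]
```

Call:
jog_arm(deltas=[[[1,0,-0.5],[0,0.002,0]],[[1,0,-0.3],[0,0,0]],[[0,0,0],[0,0,0]]])

```text
time_s: 9.15
ee_pos: [537.7, -58.4, 139.2]
orientation: [-0.028, 0.705, 0.028, 0.708]
force: [1.2, -0.6, -1.1]
finger_gap: 37.9
```

Call:
jog_arm(deltas=[[[3,0,-0.5],[0,0.002,0]],[[0,0,0],[0,0,0]]])

```text
time_s: 9.35
ee_pos: [538.4, -58.5, 139.6]
orientation: [-0.029, 0.705, 0.027, 0.708]
force: [-0.4, 0.8, -2.1]
finger_gap: 38.6
```

```bash
python3 - <<'E'
from h import *
o,R=st();print(lev(R),delta([536.5,-58.5,139],o,R))
c=camera("side");a=c["frame"][150:260,230:360]
cv2.imwrite("pics/side5c.png",cv2.resize(a,None,fx=5,fy=5,interpolation=cv2.INTER_CUBIC))
E
```

```text
t 9.35 p [538.4 -58.5 139.6] x [ 0.004 -0.002 -1.   ] jawdir deg 4.5 y [-0.079  0.997 -0.002] q [ 0.24  0.61 -0.28  1.91  0.27  0.65 -0.12] F [-0.4  0.8 -2.1] gap 38.6
[-0.      0.0042  0.0022] [ 0.6  0.1 -1.9]
```

View pics/side5c.png

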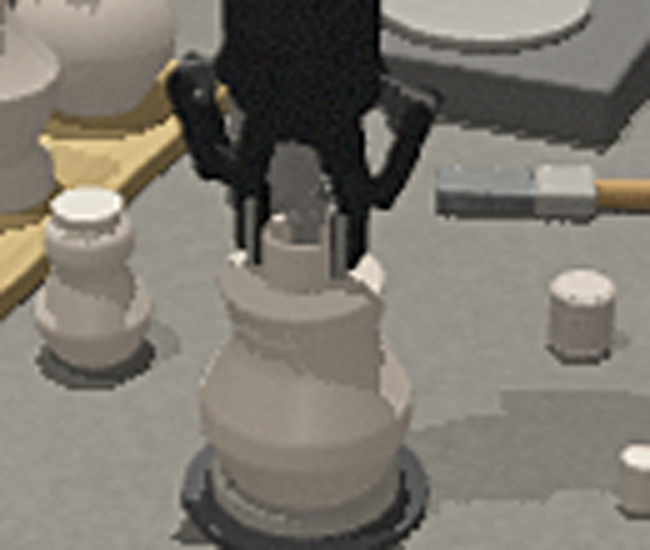

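Call:
jog_arm(deltas=[[[2,0,-3],[0,0.004,0.002]],[[3,0,0],[0,0,0]],[[3,0,0],[0,0,0]]])

```text
time_s: 9.7
ee_pos: [538.6, -58.5, 138.7]
orientation: [-0.029, 0.704, 0.027, 0.709]
force: [-8.4, -0.1, 34.6]
finger_gap: 38.4
```

```bash
python3 - <<'E'
from h import *
o,R=st();print(lev(R),delta([536.5,-58.5,139],o,R))
E
```

```text
t 9.7 p [538.6 -58.5 138.7] x [ 0.008 -0.002 -1.   ] jawdir deg 4.5 y [-0.079  0.997 -0.003] q [ 0.24  0.61 -0.28  1.91  0.27  0.65 -0.13] F [-8.4 -0.1 34.6] gap 38.4
[-0.      0.0074  0.0028] [-0.3  0.1 -2.1]
```

Call:
jog_arm(deltas=[[[0,0,-2],[0,0.005,0.003]],[[0,0,0],[0,0,0]]])

```text
time_s: 9.9
ee_pos: [537.0, -58.7, 139.7]
orientation: [-0.028, 0.705, 0.028, 0.708]
force: [0.3, 0.6, -1.3]
finger_gap: 38.5
```

Call:
jog_arm(deltas=[[[0,0,0],[0,0,0]],[[0,0,0],[0,0,0]],[[0,0,0],[0,0,0]],[[0,0,0],[0,0,0]],[[0,0,0],[0,0,0]]], fingers=0)

```text
time_s: 10.4
ee_pos: [536.4, -58.7, 137.6]
orientation: [-0.028, 0.706, 0.028, 0.707]
force: [-0.0, -0.8, 0.5]
finger_gap: 85.2
```

```bash
python3 - <<'E'
from h import *
o,R=st();print(lev(R),delta([536.5,-58.5,139],o,R))
c=camera("side");a=c["frame"][150:260,230:360]
cv2.imwrite("pics/side6c.png",cv2.resize(a,None,fx=5,fy=5,interpolation=cv2.INTER_CUBIC))
E
```

```text
t 10.4 p [536.4 -58.7 137.6] x [ 0.002  0.001 -1.   ] jawdir deg 4.5 y [-0.078  0.997  0.001] q [ 0.24  0.61 -0.28  1.91  0.27  0.65 -0.12] F [-0.  -0.8  0.5] gap 85.2
[ 0.      0.0017 -0.0007] [-1.4  0.2  0.1]
```

View pics/side6c.png

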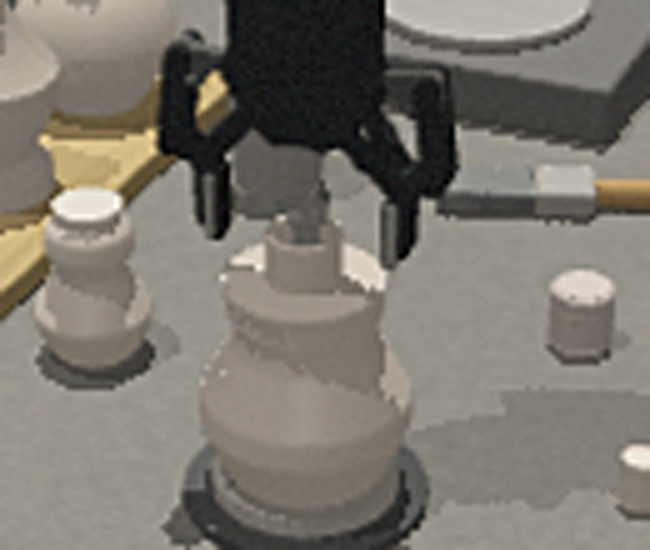

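The crop shows the cover resting on the rim, collar at (303,262), with the pads clear of it. Going straight up.

Call:
jog_arm(deltas=[[[-12,0,0],[0,0,0]],[[-20,0,0],[0,0,0]],[[-30,0,0],[0,0,0]],[[-30,0,0],[0,0,0]],[[0,0,0],[0,0,0]]])

```text
time_s: 10.95
ee_pos: [536.1, -58.3, 235.2]
orientation: [-0.028, 0.706, 0.029, 0.707]
force: [0.9, -0.7, 0.5]
finger_gap: 85.6
```

```bash
python3 - <<'E'
from h import *
o,R=st();print(lev(R),delta([449.5,-265,231],o,R))
E
```

```text
t 10.95 p [536.1 -58.3 235.2] x [ 0.001  0.001 -1.   ] jawdir deg 4.6 y [-0.079  0.997  0.001] q [ 0.29  0.48 -0.33  1.82  0.2   0.88 -0.06] F [ 0.9 -0.7  0.5] gap 85.6
[ 0.      0.001  -0.0012] [   3.8 -199.2 -102.8]
```

Call:
jog_arm(deltas=[[[0,-36,-9],[0.075,0,0]],[[0,-36,-9],[0.075,0,0]],[[0,-36,-9],[0.075,0,0]],[[0,-36,-9],[0.075,0,0]],[[0,-36,-9],[0.075,0,0]]])

```text
time_s: 11.45
ee_pos: [481.3, -231.8, 237.9]
orientation: [0.106, 0.696, -0.102, 0.703]
force: [-0.0, -1.4, 0.7]
finger_gap: 85.6
```

Call:
jog_arm(deltas=[[[0,-30,-9],[0.075,0,0]],[[0,0,0],[0,0,0]]])

```text
time_s: 11.65
ee_pos: [459.4, -264.8, 237.6]
orientation: [0.136, 0.692, -0.134, 0.696]
force: [0.2, 0.5, -0.4]
finger_gap: 85.5
```

```bash
python3 - <<'E'
from h import *
o,R=st();print(lev(R),delta([449.5,-265,100],o,R))
c=camera("wrist");cv2.imwrite("pics/w7.png",c["frame"])
def rep(n,c,x,y,rad,bands):
    W=pts(c);near=np.hypot(W[...,0]-x,W[...,1]-y)<rad
    for lo,hi in bands:
        m=near&(W[...,2]>lo)&(W[...,2]<hi)
        if m.sum()>5:
            (a,r),md=circ(W,m);print(n,(lo,hi),m.sum(),np.round(a,1),round(r,1),md.round(1),np.nanmedian(W[m][:,2]).round(1))
rep("wrist cap",c,449,-265,40,[(36,46)])
for n in("top","side"):
    c=camera(n)
    rep(n+" lamp",c,536,-58,55,[(129,138),(155,164),(168,185)])
    rep(n+" cap",c,449,-265,40,[(36,46)])
E
```

```text
t 11.65 p [ 459.4 -264.8  237.6] x [ 0.007  0.002 -1.   ] jawdir deg -22.0 y [0.374 0.927 0.004] q [ 0.61  0.45 -0.19  1.84  0.11  0.85 -0.02] F [ 0.2  0.5 -0.4] gap 85.5
[-0.      0.006  -0.0041] [137.6  -4.4  -9.9]
wrist cap (36, 46) 758 [ 449.6 -265.7] 18.9 [ 449.9 -264.9] 39.9
top lamp (129, 138) 447 [537.1 -59.2] 41.9 [532.6 -60.6] 133.0
top lamp (155, 164) 62 [536.9 -59.2] 19.6 [535.  -57.1] 159.1
top lamp (168, 185) 52 [535.8 -59.5] 11.5 [535.4 -59.4] 174.9
top cap (36, 46) 78 [ 449.4 -264.6] 18.5 [ 451.  -263.1] 39.2
side lamp (129, 138) 331 [537.7 -56.5] 42.2 [526.3 -41.9] 135.4
side lamp (155, 164) 90 [538.4 -56.1] 20.5 [534.3 -52.2] 160.1
side lamp (168, 185) 53 [537.1 -56.9] 11.6 [535.2 -53.2] 176.2
side cap (36, 46) 79 [ 451.6 -261.5] 19.8 [ 450.1 -260.9] 41.6
```

View pics/w7.png

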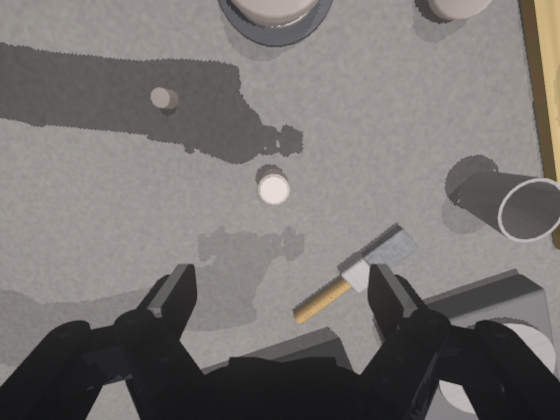

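Cover checks out: flange top about 134, collar top about 160, and concentric with the stud within 1.5 mm in both views. In the wrist view the cap is at (273,190), which gives (449.7,-265.3), clear of the brush at (350,280). Going down to the cap.

Call:
jog_arm(deltas=[[[10,-4,-10],[0,0.006,-0.004]],[[35,0,0],[0,0,0]],[[35,0,0],[0,0,0]],[[35,0,0],[0,0,0]],[[0,0,0],[0,0,0]]])

```text
time_s: 12.3
ee_pos: [460.7, -250.8, 121.9]
orientation: [0.128, 0.692, -0.123, 0.7]
force: [-0.8, 0.9, 0.5]
finger_gap: 85.7
```

```bash
python3 - <<'E'
from h import *
o,R=st();print(lev(R),delta([449.7,-265.2,10],o,R))
E
```

```text
t 12.3 p [ 460.7 -250.8  121.9] x [ 0.013  0.005 -1.   ] jawdir deg -20.4 y [0.349 0.937 0.009] q [ 0.57  0.61 -0.17  1.97  0.16  0.56 -0.07] F [-0.8  0.9  0.5] gap 85.7
[ 0.      0.0099 -0.0093] [111.7 -18.4  -6.4]
```

Call:
jog_arm(deltas=[[[10,-15,-8],[0,0.01,-0.009]],[[15,-4,-2],[0,0,0]],[[15,-2,-1],[0,0,0]],[[15,-2,-1],[0,0,0]],[[0,0,0],[0,0,0]]])

```text
time_s: 12.8
ee_pos: [444.3, -270.1, 70.1]
orientation: [0.122, 0.694, -0.124, 0.698]
force: [-0.1, 0.0, 0.9]
finger_gap: 85.4
```

```bash
python3 - <<'E'
from h import *
o,R=st();print(lev(R),delta([449.7,-265.2,10],o,R))
E
```

```text
t 12.8 p [ 444.3 -270.1   70.1] x [ 0.005 -0.005 -1.   ] jawdir deg -20.0 y [ 0.343  0.939 -0.002] q [ 0.58  0.69 -0.13  2.01  0.2   0.44 -0.06] F [-0.1  0.   0.9] gap 85.4
[0.     0.0067 0.0024] [60.1  6.6  3. ]
```

Call:
jog_arm(deltas=[[[8,6,3],[0,0.006,0.002]],[[12,-1,-1],[0,0,0]],[[12,-1,-1],[0,0,0]],[[0,0,0],[0,0,0]]])

```text
time_s: 13.2
ee_pos: [449.3, -267.9, 39.1]
orientation: [0.122, 0.694, -0.124, 0.698]
force: [-0.8, 0.0, 0.7]
finger_gap: 85.6
```

```bash
python3 - <<'E'
from h import *
o,R=st();print(lev(R),delta([449.7,-265.2,10],o,R))
E
```

```text
t 13.2 p [ 449.3 -267.9   39.1] x [ 0.005 -0.003 -1.   ] jawdir deg -20.0 y [ 0.342  0.94  -0.001] q [ 0.56  0.75 -0.11  2.02  0.22  0.38 -0.07] F [-0.8  0.   0.7] gap 85.6
[0.     0.0062 0.0013] [29.   2.7 -0.7]
```

Call:
jog_arm(deltas=[[[8,2,-1],[0,0.006,0.001]],[[10,0,-1],[0,0.002,0]],[[8,0,0],[0,0,0]],[[0,0,0],[0,0,0]]])

```text
time_s: 13.6
ee_pos: [448.0, -265.0, 10.6]
orientation: [0.123, 0.697, -0.123, 0.695]
force: [-0.9, 0.1, 0.7]
finger_gap: 85.1
```

```bash
python3 - <<'E'
from h import *
o,R=st();print(lev(R),delta([449.7,-265.2,10],o,R))
E
```

```text
t 13.6 p [ 448.  -265.    10.6] x [-0.003  0.001 -1.   ] jawdir deg -20.0 y [ 0.342  0.94  -0.   ] q [ 0.55  0.8  -0.1   2.02  0.22  0.33 -0.08] F [-0.9  0.1  0.7] gap 85.1
[-0.     -0.0029  0.0002] [0.6 0.4 1.7]
```

Call:
jog_arm(deltas=[[[0,0.5,1.7],[0,-0.003,0]],[[0,0,0],[0,0,0]]])

```text
time_s: 13.8
ee_pos: [449.8, -265.0, 10.3]
orientation: [0.123, 0.696, -0.123, 0.696]
force: [0.6, -0.1, 0.1]
finger_gap: 85.5
```

Call:
jog_arm(deltas=[[[0,0,0],[0,0,0]],[[0,0,0],[0,0,0]],[[0,0,0],[0,0,0]],[[0,0,0],[0,0,0]],[[0,0,0],[0,0,0]]], fingers=1, force=60)

```text
time_s: 14.3
ee_pos: [450.6, -265.6, 11.7]
orientation: [0.122, 0.696, -0.123, 0.697]
force: [-0.3, 0.8, -0.0]
finger_gap: 36.2
```

Call:
jog_arm(deltas=[[[0,0,0],[0,0,0]],[[0,0,0],[0,0,0]],[[0,0,0],[0,0,0]]])

```text
time_s: 14.6
ee_pos: [450.4, -265.6, 11.6]
orientation: [0.122, 0.696, -0.123, 0.697]
force: [0.1, -0.5, -0.6]
finger_gap: 35.8
```

```bash
python3 - <<'E'
from h import *
o,R=st();print(lev(R))
c=camera("wrist");cv2.imwrite("pics/w8.png",c["frame"])
E
```

```text
t 14.6 p [ 450.4 -265.6   11.6] x [ 0.002 -0.001 -1.   ] jawdir deg -20.0 y [ 0.342  0.94  -0.001] q [ 0.54  0.8  -0.1   2.02  0.22  0.33 -0.09] F [ 0.1 -0.5 -0.6] gap 35.8
[-0.      0.002   0.0006]
```

View pics/w8.png

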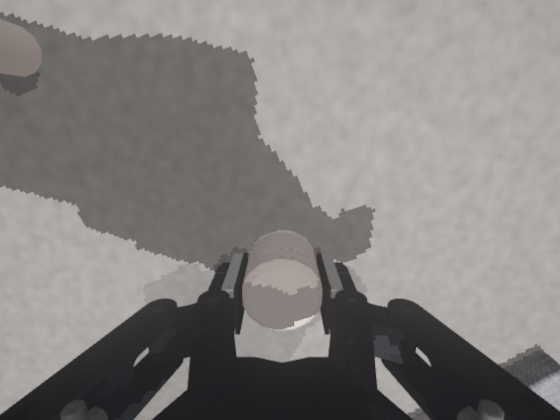

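The cap is held between the pads at (283,290). Its underside is 11.6 below the TCP, so home is at TCP z of about 171.6. Lifting and carrying.

Call:
jog_arm(deltas=[[[-30,0,0],[0,0,0]],[[-45,0,0],[0,0,0]],[[-45,0,0],[0,0,0]],[[-45,0,0],[0,0,0]],[[-40,0,0],[0,0,0]]])

```text
time_s: 15.15
ee_pos: [446.4, -263.1, 217.2]
orientation: [0.124, 0.701, -0.121, 0.692]
force: [0.1, -0.5, -1.4]
finger_gap: 36.3
```

Call:
jog_arm(deltas=[[[-10,0,0],[0,0,0]],[[0,0,0],[0,0,0]]])

```text
time_s: 15.35
ee_pos: [449.2, -264.6, 233.0]
orientation: [0.123, 0.697, -0.122, 0.695]
force: [-0.1, -0.1, -0.8]
finger_gap: 36.3
```

```bash
python3 - <<'E'
from h import *
o,R=st();print(lev(R),delta([536.5,-58.7,215],o,R))
E
```

```text
t 15.35 p [ 449.2 -264.6  233. ] x [-0.002  0.001 -1.   ] jawdir deg -20.0 y [ 0.341  0.94  -0.   ] q [ 0.63  0.45 -0.21  1.87  0.12  0.84  0.  ] F [-0.1 -0.1 -0.8] gap 36.3
[-0.     -0.0026  0.0001] [ 17.9 223.3  11.8]
```

Call:
jog_arm(deltas=[[[0,35,2],[0,-0.002,0]],[[0,38,2],[0,0,0]],[[0,38,2],[0,0,0]],[[0,38,2],[0,0,0]],[[0,35,2],[0,0,0]]])

```text
time_s: 15.85
ee_pos: [517.6, -96.9, 224.5]
orientation: [0.126, 0.7, -0.129, 0.691]
force: [0.6, -0.1, -0.4]
finger_gap: 36.2
```

Call:
jog_arm(deltas=[[[0,20,1],[0,0,0]],[[0,0,0],[0,0,0]]])

```text
time_s: 16.05
ee_pos: [525.7, -71.0, 220.3]
orientation: [0.124, 0.703, -0.124, 0.689]
force: [-0.4, -0.3, -1.4]
finger_gap: 36.0
```

```bash
python3 - <<'E'
from h import *
o,R=st();print(lev(R),delta([536.5,-58.7,215],o,R))
E
```

```text
t 16.05 p [525.7 -71.  220.3] x [-0.019  0.003 -1.   ] jawdir deg -20.3 y [ 0.346  0.938 -0.004] q [ 0.24  0.49 -0.23  1.84  0.14  0.85 -0.41] F [-0.4 -0.3 -1.4] gap 36.0
[-0.     -0.0189  0.0037] [ 5.2 15.3  6. ]
```

Call:
jog_arm(deltas=[[[-2,8,4],[0,-0.014,0.003]],[[0,7,2],[0,-0.005,0]],[[0,0,0],[0,0,0]]])

```text
time_s: 16.35
ee_pos: [534.7, -60.4, 219.0]
orientation: [0.124, 0.698, -0.126, 0.694]
force: [0.1, 0.1, -0.2]
finger_gap: 36.5
```

```bash
python3 - <<'E'
from h import *
o,R=st();print(lev(R),delta([536.5,-58.7,200],o,R))
E
```

```text
t 16.35 p [534.7 -60.4 219. ] x [-0.005 -0.002 -1.   ] jawdir deg -20.4 y [ 0.348  0.937 -0.004] q [ 0.21  0.49 -0.22  1.84  0.14  0.83 -0.44] F [ 0.1  0.1 -0.2] gap 36.5
[-0.     -0.0044  0.0037] [19.   2.3  1.2]
```

Call:
jog_arm(deltas=[[[5,2,1.5],[0,-0.004,0.004]],[[7,0,0],[0,0,0]],[[3,0,0],[0,0,0]],[[0,0,0],[0,0,0]]])

```text
time_s: 16.75
ee_pos: [535.8, -62.3, 202.3]
orientation: [0.126, 0.696, -0.127, 0.695]
force: [-0.3, -1.1, -0.3]
finger_gap: 36.1
```

```bash
python3 - <<'E'
from h import *
o,R=st();print(lev(R),delta([536.5,-58.7,190],o,R))
c=camera("side");a=c["frame"][150:260,230:360]
cv2.imwrite("pics/side9c.png",cv2.resize(a,None,fx=5,fy=5,interpolation=cv2.INTER_CUBIC))
E
```

```text
t 16.75 p [535.8 -62.3 202.3] x [-0.001 -0.001 -1.   ] jawdir deg -20.7 y [ 0.353  0.936 -0.001] q [ 0.21  0.51 -0.22  1.85  0.15  0.79 -0.45] F [-0.3 -1.1 -0.3] gap 36.1
[ 0.     -0.0006  0.0013] [12.3  3.6 -0.6]
```

View pics/side9c.png

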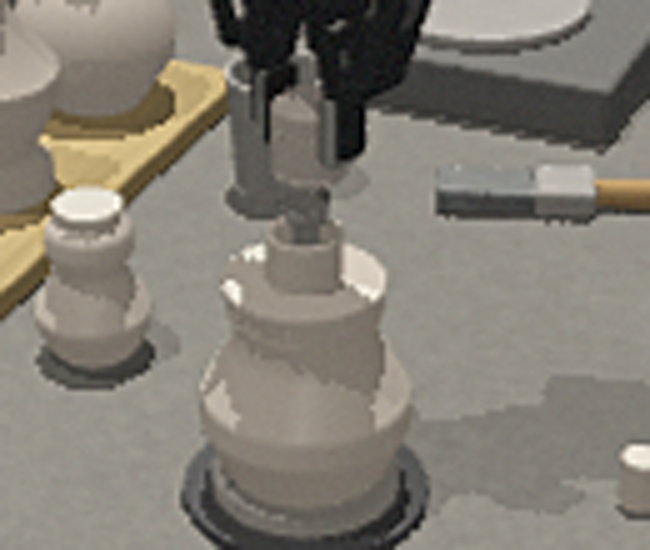

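The crop shows the cap at (307,150), directly above the stud at (307,215). Correcting the 3.6 mm y offset, then lowering onto the tip.

Call:
jog_arm(deltas=[[[1,3.6,-0.5],[0,-0.001,0.001]],[[4,0,0],[0,0,0]],[[0,0,0],[0,0,0]]])

```text
time_s: 17.1
ee_pos: [536.9, -58.7, 197.4]
orientation: [0.127, 0.695, -0.127, 0.696]
force: [-0.1, -0.1, -0.4]
finger_gap: 36.2
```

```bash
python3 - <<'E'
from h import *
o,R=st();print(lev(R),delta([536.5,-58.7,190],o,R))
E
```

```text
t 17.1 p [536.9 -58.7 197.4] x [ 0.001 -0.001 -1.   ] jawdir deg -20.7 y [ 0.353  0.936 -0.   ] q [ 0.2   0.52 -0.22  1.86  0.15  0.78 -0.46] F [-0.1 -0.1 -0.4] gap 36.2
[-0.      0.0013  0.0001] [ 7.4 -0.1 -0.4]
```

Call:
jog_arm(deltas=[[[3,0,-0.4],[0,0.001,0]],[[3,0,-0.3],[0,0,0]],[[3,0,-0.3],[0,0,0]],[[0,0,0],[0,0,0]]])

```text
time_s: 17.5
ee_pos: [536.1, -58.2, 187.7]
orientation: [0.127, 0.695, -0.127, 0.696]
force: [0.0, 1.2, -0.5]
finger_gap: 36.3
```

```bash
python3 - <<'E'
from h import *
o,R=st();print(lev(R),delta([536.5,-58.7,171.6],o,R))
E
```

```text
t 17.5 p [536.1 -58.2 187.7] x [ 0.001 -0.    -1.   ] jawdir deg -20.7 y [0.353 0.936 0.   ] q [ 0.2   0.53 -0.21  1.87  0.16  0.75 -0.46] F [ 0.   1.2 -0.5] gap 36.3
[-0.      0.0007 -0.0001] [16.1 -0.3  0.5]
```

Call:
jog_arm(deltas=[[[3,0,0.3],[0,0,0]],[[3,0,0],[0,0,0]],[[3,0,0],[0,0,0]]])

```text
time_s: 17.8
ee_pos: [537.2, -58.3, 182.3]
orientation: [0.127, 0.694, -0.127, 0.697]
force: [-3.8, 1.1, 5.3]
finger_gap: 36.1
```

```bash
python3 - <<'E'
from h import *
o,R=st();print(lev(R),delta([536.5,-58.7,171.6],o,R))
E
```

```text
t 17.8 p [537.2 -58.3 182.3] x [ 0.003 -0.001 -1.   ] jawdir deg -20.7 y [0.353 0.936 0.   ] q [ 0.2   0.54 -0.21  1.88  0.16  0.74 -0.46] F [-3.8  1.1  5.3] gap 36.1
[-0.      0.0033 -0.0001] [10.7 -0.7 -0.5]
```

Pressing against the balls (5 N up, x force -4). I'll nudge x back slightly and keep pushing.

Call:
jog_arm(deltas=[[[4,0,-0.7],[0,0.003,0]],[[4,0,0],[0,0,0]],[[4,0,-0.3],[0,0,0]]])

```text
time_s: 18.1
ee_pos: [536.6, -58.2, 171.1]
orientation: [0.127, 0.695, -0.127, 0.696]
force: [-9.8, 0.5, 46.2]
finger_gap: 36.1
```

```bash
python3 - <<'E'
from h import *
o,R=st();print(lev(R),delta([536.5,-58.7,171.6],o,R))
E
```

```text
t 18.1 p [536.6 -58.2 171.1] x [ 0.002 -0.001 -1.   ] jawdir deg -20.7 y [ 0.353  0.935 -0.   ] q [ 0.19  0.56 -0.21  1.89  0.17  0.71 -0.47] F [-9.8  0.5 46.2] gap 36.1
[-0.      0.0019  0.    ] [-0.5 -0.5  0.1]
```

Clicked home: TCP z 171.1 (171.6 expected), pushing 46 N. Easing to a moderate press.

Call:
jog_arm(deltas=[[[1.5,0,0],[0,0,0]],[[1.5,0,0],[0,0,0]]])

```text
time_s: 18.3
ee_pos: [536.5, -58.2, 171.3]
orientation: [0.127, 0.695, -0.128, 0.696]
force: [-4.0, 0.8, 15.2]
finger_gap: 36.4
```

```bash
python3 - <<'E'
from h import *
def rep(n,c,x,y,rad,bands):
    W=pts(c);near=np.hypot(W[...,0]-x,W[...,1]-y)<rad
    for lo,hi in bands:
        m=near&(W[...,2]>lo)&(W[...,2]<hi)
        if m.sum()>5:
            (a,r),md=circ(W,m);print(n,(lo,hi),m.sum(),np.round(a,1),round(r,1),np.nanmedian(W[m][:,2]).round(1))
for i in range(4):
    o,R=st()
    c=camera("side")
rep("side",c,536.5,-58.5,50,[(131,138)]);rep("side cap",c,536.5,-58.5,19,[(194,204)])
a=c["frame"][150:260,230:360]
cv2.imwrite("pics/side10c.png",cv2.resize(a,None,fx=5,fy=5,interpolation=cv2.INTER_CUBIC))
E
```

```text
t 18.3 p [536.5 -58.2 171.3] x [ 0.002 -0.002 -1.   ] jawdir deg -20.7 y [ 0.354  0.935 -0.001] q [ 0.19  0.55 -0.21  1.89  0.17  0.71 -0.47] F [-4.   0.8 15.2] gap 36.4
t 18.35 p [536.5 -58.2 171.3] x [ 0.002 -0.002 -1.   ] jawdir deg -20.7 y [ 0.354  0.935 -0.001] q [ 0.19  0.55 -0.21  1.89  0.17  0.71 -0.47] F [-3.8  0.4 16.4] gap 36.3
t 18.4 p [536.5 -58.1 171.3] x [ 0.002 -0.002 -1.   ] jawdir deg -20.7 y [ 0.354  0.935 -0.001] q [ 0.19  0.55 -0.21  1.89  0.17  0.71 -0.47] F [-4.3 -0.9 15.9] gap 35.8
t 18.45 p [536.5 -58.2 171.3] x [ 0.002 -0.002 -1.   ] jawdir deg -20.7 y [ 0.354  0.935 -0.001] q [ 0.19  0.55 -0.21  1.89  0.17  0.71 -0.47] F [-4.8  1.  16.2] gap 36.3
side (131, 138) 316 [538.4 -56.3] 42.0 135.3
side cap (194, 204) 70 [540.4 -55.3] 17.0 200.9
```

View pics/side10c.png

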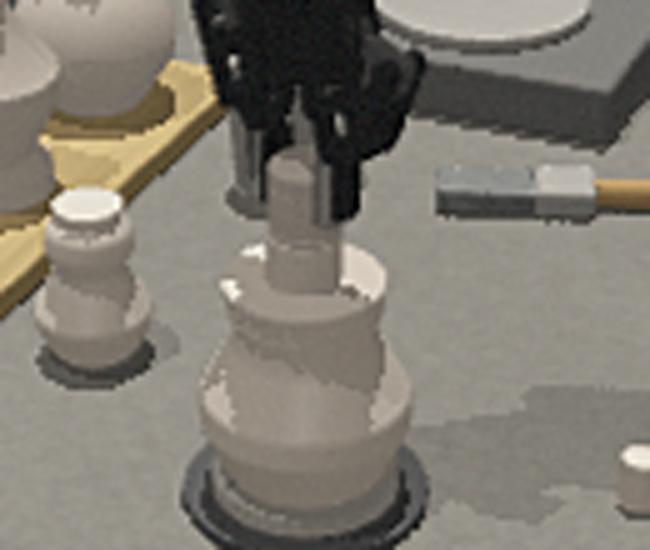

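The crop shows the cap flush on the collar, joint at (303,245), with the fingertips above the joint. The cap top is at about 200 and the push is a steady 16 N. Handing in.

```bash
python3 - <<'E'
from rig import job_done,get_obs
print(job_done());o=get_obs();print(o["time_s"],o["ee_pos"],o["force"])
E
```

```text
the job is handed in; nothing more can be done
None
the job is handed in; nothing more can be done
```

I set the white cover on the lamp rim with the stud up through its hole and let go. Then I pushed the snap cap over the stud until it came home on the collar, and handed in at about 18.5 s with the cap still gripped and pressed. The hand-in gave no verdict.

**Cover:** before I fetched the cap, the flange top measured 133–135 mm (134 expected) and the collar top about 160 mm. It was concentric with the stud within 1.5 mm in both the top and side views.

**Cap:** the tool stopped at z 171.3 mm (171.6 expected), and the cap top was at about 200–201 mm, flush on the collar. The upward force on the tool held steady at about 16 N over the last readings, and the fingertips were about 11 mm above the collar.

**Checks that disagreed:**
- The side camera reads 1–2 mm off the top view in x and y. Its final cap reading was about 4–5 mm off axis; I put this down to the fingers hiding part of the cap top.
- The push peaked at 46 N when the cap bottomed out, before I eased it.
- There was a sideways force of about 4 N at the end.

I did not touch or come near any other piece that I could see. I did not measure the bystanders' positions at the end.

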